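# Pair the graphite mould covers with their lower halves

## Task

Put both press moulds together at the glass bench: each graphite cover goes back, fully seated, into the lower half of its own shape. The round cover lies loose on the bench; the long one is still held in the green and steel fixture, so swing the hold-down bar well up, out of the way, and slide the cover out forwards from under the fixture's lip before lifting it. Graphite is brittle, so set the covers down rather than dropping them, and leave the empty square mould, the brush, the jar and the beaker where they are.

Things in the scene. Friction and masses are not known exactly. Their poses are not given: they have to be found in the camera images.
- long_cover: dark graphite plate 116 x 66 x 12 mm (x, y, z) with an upright pale wooden grip, 44 mm long in x, 14 mm thick, from 12 to 52 mm above the underside, centred at x = -18 mm. A ridge across it, 6 mm high, at x = +42.5 mm. 0.17 to 0.34 kg. Origin: centre of the plate's underside. Starts in the fixture, axes along the fixture's.
- round_cover: round cover: dark graphite disc of diameter 86 mm, 12 mm thick, with the same upright wooden grip at its centre (44 mm long in x, 14 mm thick in y, from 12 to 52 mm above the underside). 0.13 to 0.27 kg. It lies loose on the bench. Origin: centre of the underside, z up.
- long_mould: lower half for the long cover, loose: tray 136 x 86 mm outside (x, y), 124 x 74 mm inside, dark graphite floor 10 mm thick, aluminium rim to 18 mm above the underside. The seated cover's underside lies 10 mm above this origin, its top 4 mm above the rim; either way round. 0.7 kg. Origin: centre of the underside, z up.
- round_mould: lower half for the round cover, loose on the bench: a round tray of outer diameter 106 mm, graphite floor 10 mm thick, aluminium rim to 18 mm above the underside, inside diameter 94 mm. The seated cover lies 10 mm above this origin, at any yaw. 0.6 kg. Origin: centre of the underside.
- square_mould: another lower half, bystander: square tray 90 x 90 mm outside, 78 x 78 mm inside, 18 mm high; neither cover fits it. Origin: centre of the underside.
- fixture: fixed: steel base plate 165 x 96 mm, 10 mm thick, the long cover lies on it. Guide strips to 18 mm high, inner faces at y = +-37 mm. Green stop block at the +x end, 34 mm high, its lip overhangs the cover's last 10 mm, 1.5 mm above it. The -x end is open: the cover slides out to -x, clear of the lip after 12 mm. Origin: on the bench under the cover's centre; z up.
- hold_bar (a joint): angle of the fixture's hinged steel hold-down bar: 0 = down across the long cover, just in front of its ridge, which it blocks; grows as the free end swings up, 1.57 = upright, 1.9 = stop. Stiff hinge (0.25 N m): it stays where it is left; lifting takes about 3 N at the grip. The bar is 12 x 12 mm, along the fixture's y at its x = +32 mm.
- bar_grip (a point): middle of the black plastic grip at the free end of the hold-down bar: 40 mm long along the bar, 16 x 16 mm thick; 138 mm from the hinge axis. With the bar down it is 70 mm to the fixture's -y side of the middle and 29.5 mm above the bench, with free space below it.
- bar_hinge (a point): point on the hinge axis of the bar, in the bar's plane, at (32, 68, 29.5) mm in the fixture's frame. The axis lies along the fixture's x.
- brush: bystander: brush with a handle, 170 mm long, lying on the bench
- jar: bystander: closed glass jar with a steel cap, diameter 64 mm, 100 mm high. Origin: centre of its underside
- beaker: bystander: steel beaker, diameter 80 mm, 110 mm high. Origin: centre of its underside
Things that resemble listed ones, but are neither listed nor needed, are in the scene too. Leave any purple or turquoise look-alike of the long_mould alone.

How it is judged:
On the way, in this order (a step that is already met when the one before it is completed fails the run):
1. the hold-down bar is swung up, past 0.8 rad (value of joint hold_bar above 0.8 rad), for 0.1 s.
2. the long cover is slid at least 10 mm forward (towards the fixture's -x), still within 10 mm of the base plate (x of long_cover in the frame of fixture below -0.01 m and z of long_cover in the frame of fixture below 0.02 m).
At the end, for the whole second after the job is handed in: Each cover lies flat (0.06 rad), released and at rest, on the floor of the level lower half of its shape: within 8 mm of its centre in x and y, 7 to 13 mm above its underside; the long one lined up within 0.12 rad, either way round. The bar may stay anywhere (x of long_cover in the frame of long_mould between -0.008 and 0.008 m and y of long_cover in the frame of long_mould between -0.008 and 0.008 m and z of long_cover in the frame of long_mould between 0.007 and 0.013 m and angle between each of long_cover, long_mould, round_cover, round_mould's own z axis and vertical below 0.06 rad and linear speed of each of long_cover, round_cover below 0.02 m/s and angular speed of each of long_cover, round_cover below 0.2 rad/s and contact force between each of long_cover, round_cover and the fingers below 0.05 N and x of round_cover in the frame of round_mould between -0.008 and 0.008 m and y of round_cover in the frame of round_mould between -0.008 and 0.008 m and z of round_cover in the frame of round_mould between 0.007 and 0.013 m and angle between the x axis of long_cover and the x axis of long_mould, either way round below 0.12 rad); the robot touches nothing.
It fails at once if a cover is dropped or thrown: faster than 0.5 m/s out of the fingers (a fall of about 13 mm) ((contact force between long_cover and the fingers below 0.01 N and linear speed of long_cover above 0.5 m/s) or (contact force between round_cover and the fingers below 0.01 N and linear speed of round_cover above 0.5 m/s)).
It fails at once if the empty square mould is moved more than 30 mm (distance of square_mould from where it was at the start of the episode above 0.03 m).
It fails at once if the brush is moved more than 30 mm (distance of brush from where it was at the start of the episode above 0.03 m).
It fails at once if the jar is moved more than 30 mm (distance of jar from where it was at the start of the episode above 0.03 m).
It fails at once if the beaker is moved more than 30 mm (distance of beaker from where it was at the start of the episode above 0.03 m).
It also fails if it takes over 69 s, if anything falls off the work surface, if the arm or the gripper's body presses on something with over 40 N, if the wrist force passes 120 N, or if a joint passes its speed limit or range.

## Robot

A 6-joint arm with a two-finger parallel gripper is mounted at the origin on the work surface. World frame = base frame: x ahead of the robot, y to its left, z up, the work surface at z = 0. Lengths are in m, angles in rad, forces in N, time in s.
With the tool pointing down it reaches from about 0.35 to 0.875 m from the base axis. Payload 15.5 kg.
Tool frame: the origin (TCP) lies between the finger pads; the fingertips stand arm.nose_length ahead of it and the grasp point (between the pads) lies 3 mm ahead of it (arm.nose_length is the distance from the TCP to the fingertips, in m); z points along the fingers, y is the line along which they close (so a half turn about z gives the same grasp; the last joint's range is limited). The gripper opens to 85 mm and grips with 20 to 120 N. Pads are 22 mm wide; open, the fingers measure 114 mm over their backs; the gripper's body (76 mm by 85 mm) begins 54 mm behind the grasp point. The pads swing forward as they close: fully open they stand 13 mm farther back than shut.
Start: joints at [-0.096, 0.494, 1.345, -0, 1.302, -0.096], TCP at [0.625, 0, 0.253] pointing down, gripper open.
Joint ranges: [-2.91, 2.91], [-0.82, 2.16], [0.22, 2.67], [-1.22, 4.37], [0.12, 2.79], [-3.08, 3.08]. Speed limits (rad/s): [1.89, 1.89, 2.57, 3.01, 3.01, 3.01].

## Interface

Orientations are given as a unit quaternion [x, y, z, w].
In Python, from workcell import arm gives the robot as it stands.
- The arm moves only by the tool jog_arm, never from a script. Its arguments are lists of equal length, an entry for each row: "dp": the shift along the tool's x, y, z in mm, a list of three; "twist": the turn, a rotation vector about the tool's x, y, z in degrees, a list of three. In form: {"dp": [[dx, dy, dz], ...], "twist": [[rx, ry, rz], ...]}. A call has 1 to 20 rows; each row is the pose to reach, as a shift and turn from the pose commanded when the call began, along the tool's axes at that moment; what a row does not reach only later rows make up. A row lasts 1/12 s, in which the tool goes at most 41.7 mm and 7.16 degrees, less where a joint would pass 70% of its speed; a pose out of reach is approached as far as the arm can. A call with a gripper value outside its range is refused whole. "gripper" is the opening, from -1 (shut) to 1 (fully open), so that 0 is half open, set as the call begins (left out, the last holds). The fingers move at their own pace and stop on an object; "force" is the grip in N (left out, the last holds). Time passes only in rows, so rows that repeat a pose let the fingers close. It gives the time, the measured TCP pose, the force, the opening and the grip force at its end, in the units of the state.
- arm.sense(): the state, without advancing time (a new reading comes with each control period).
- arm.get_image(name): name is "scene" or "side" or "wrist"; returns (picture, depth): 384x512x3 uint8, blue, green, red; 384x512 float32, m along the optical axis (not along the pixel's ray), 0 where there is no reading.
- arm.camera_info(name): a dict with "vfov" (degrees; the focal length in pixels is half the picture's height over the tangent of half this angle, whatever the lens; pixels are square), "cx", "cy" (the principal point, pixels), "position" and "orientation" of the camera in the world. Camera axes: x right, y down, z forward; pixel columns grow to the right and rows downward; lengths in m; the calibration is good to about 2 mm. A picture is of the moment at which its call begins: read the wrist's pose just before it. camera_info takes no time and is no camera call; for the wrist camera it gives the pose at the moment of the call.
- arm.sign_off(): hands the job in; it is judged then, once.
Trained networks look in the newest picture that a camera, given by its name, has taken for a name from the list of things; names that differ only in an ending like _2 or _b are one class to them, and where a whole thing is asked for, a point or a joint stands for the part that bears it (a point fixed in the world has none). Each returns a list of dicts, best first, with "conf" (0 to 1); they miss things now and then, are a little off and sometimes report something else, mostly with a low value. They report only what shows in the picture. A call takes as long as a camera call. They do not tell look-alikes from the thing itself.
- arm.search_frame(query, camera): "box" ([left, top, right, bottom] in pixels, round what is visible of it).
- arm.place_of(query, camera): "pixel" ([column, row] in pixels: a listed point, or the origin of a listed thing).
The state is a dict: "t": time; "joints": joint angles; "qvel": joint speeds; "tau": joint torques, N m; "tcp_pos": TCP position; "ee_rot": TCP orientation; "wrist_force": force on the tool from outside, world axes, zero at the start; "moment": the same for the moment, N m; "finger_gap": opening from 0.0 (shut) to 1.0 (fully open); "finger_force": force on a finger pad.
Only numpy, scipy, OpenCV 4.12 (cv2) and the standard library are available. Lean on these libraries where they do the work, as an engineer would, in place of code of your own. Each camera call takes 0.05 s, during which the arm holds its last target. There are 200 camera calls.

## Working session

There is one attempt and no reset: what is moved stays moved. The work goes in short steps, Python scripts to look and compute and a tool call to move; the robot and the scene stay as the last step left them, time stands still between calls to the robot, and variables do not carry over. Pictures are saved under pics/ and viewed, at most 10 in all, crops included, and the job is handed in when it is done.

Besides the shell and the picture viewer there is one more tool, called after "Request:" by a JSON object that holds its "name" and its "arguments", one argument or row to a line. jog_arm: Moves the arm, as the interface text tells. Its arguments: {"type":"object","properties":{"dp":{"type":"array"},"twist":{"type":"array"},"gripper":{"type":"number"},"force":{"type":"number"}},"required":["dp","twist"]}

```bash
mkdir -p pics; ls
cat > h.py <<'E'
import numpy as np, cv2
from scipy.spatial.transform import Rotation as R
from workcell import arm
def cam(n):
    i=arm.camera_info(n); f=192/np.tan(np.radians(i['vfov'])/2)
    return i,f,R.from_quat(i['orientation']).as_matrix(),np.array(i['position'])
def cloud(n):
    i,f,M,p=cam(n); im,d=arm.get_image(n)
    v,u=np.mgrid[:384,:512]
    c=np.stack([(u-i['cx'])/f*d,(v-i['cy'])/f*d,d],-1)
    return im,d,c@M.T+p
def atz(n,px,z):
    i,f,M,p=cam(n); r=M@np.array([(px[0]-i['cx'])/f,(px[1]-i['cy'])/f,1]); return p+r*(z-p[2])/r[2]
E
python3 - <<'E'
from h import *
print(arm.nose_length, arm.sense()['t'])
ims=[]
for n in ['scene','side']:
    im,d,P=cloud(n); np.savez(f'{n}.npz',im=im,P=P); cv2.imwrite(f'pics/{n}.png',im); print(n,cam(n)[3],cam(n)[2][:,2])
    for q in ['long_cover','round_cover','long_mould','round_mould','square_mould','fixture','bar_grip','bar_hinge']:
        print(q,[(np.round(r['pixel']).tolist(),round(r['conf'],2),np.round(P[int(r['pixel'][1]),int(r['pixel'][0])],3).tolist()) for r in arm.place_of(q,n)[:4]])
E
```

```text
pics
0.022 0.0
scene [ 1.16397655 -0.17704445  1.12062468] [-0.51957732  0.13316425 -0.84398264]
long_cover [([350.0, 208.0], 0.77, [0.621, 0.24, 0.024])]
round_cover [([173.0, 259.0], 0.95, [0.653, -0.267, 0.041])]
long_mould [([232.0, 249.0], 0.72, [0.65, -0.109, 0.007]), ([230.0, 316.0], 0.68, [0.828, -0.157, 0.011]), ([148.0, 146.0], 0.66, [0.236, -0.282, 0.01]), ([285.0, 152.0], 0.64, [0.67, 0.011, 0.428])]
round_mould [([231.0, 188.0], 0.71, [0.457, -0.066, 0.007])]
square_mould [([157.0, 196.0], 0.77, [0.43, -0.282, 0.012])]
fixture [([349.0, 211.0], 0.65, [0.63, 0.233, 0.024]), ([233.0, 244.0], 0.28, [0.634, -0.105, 0.01])]
bar_grip [([327.0, 216.0], 0.68, [0.634, 0.164, 0.041])]
bar_hinge [([375.0, 211.0], 0.7, [0.656, 0.301, 0.037])]
side [0.05692171 0.9501666  0.93845546] [ 0.33677309 -0.68621161 -0.64474608]
long_cover [([192.0, 246.0], 0.77, [0.606, 0.251, 0.025]), ([244.0, 302.0], 0.46, [0.389, 0.348, 0.019])]
round_cover [([264.0, 157.0], 0.76, [0.631, -0.252, 0.014])]
long_mould [([290.0, 249.0], 0.97, [0.368, 0.117, 0.009]), ([203.0, 156.0], 0.81, [0.828, -0.154, 0.009]), ([241.0, 179.0], 0.63, [0.644, -0.103, 0.011]), ([380.0, 190.0], 0.63, [0.208, -0.267, 0.007])]
round_mould [([291.0, 202.0], 0.75, [0.444, -0.07, 0.009]), ([241.0, 183.0], 0.55, [0.636, -0.082, 0.01])]
square_mould [([319.0, 170.0], 0.59, [0.057, 0.95, 0.938])]
fixture [([191.0, 246.0], 0.83, [0.614, 0.249, 0.023]), ([243.0, 300.0], 0.42, [0.393, 0.345, 0.022])]
bar_grip [([199.0, 220.0], 0.74, [0.641, 0.159, 0.037])]
bar_hinge [([165.0, 247.0], 0.94, [0.662, 0.299, 0.037]), ([242.0, 179.0], 0.4, [0.644, -0.103, 0.011])]
```

```bash
python3 -c "
import cv2
cv2.imwrite('pics/scene2.png',cv2.resize(cv2.imread('pics/scene.png')[60:384],(790,500),interpolation=cv2.INTER_CUBIC))
cv2.imwrite('pics/side2.png',cv2.resize(cv2.imread('pics/side.png')[110:370,100:450],(790,587),interpolation=cv2.INTER_CUBIC))"
```

```text
(no output)
```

View pics/scene2.png

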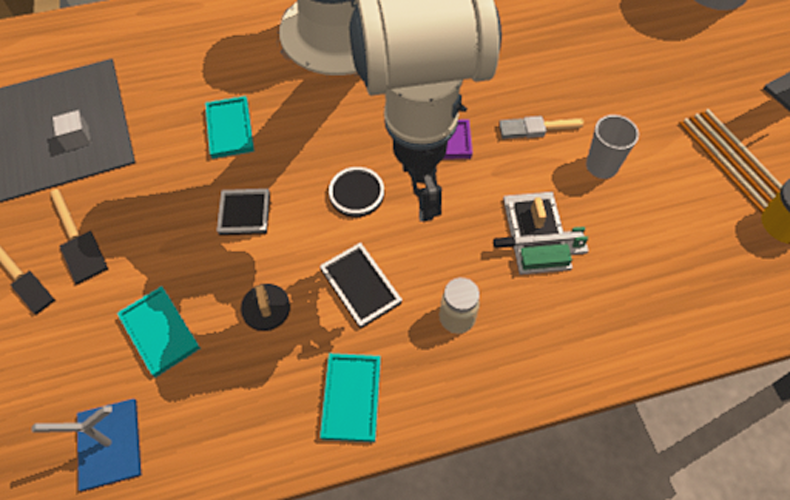

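View pics/side2.png

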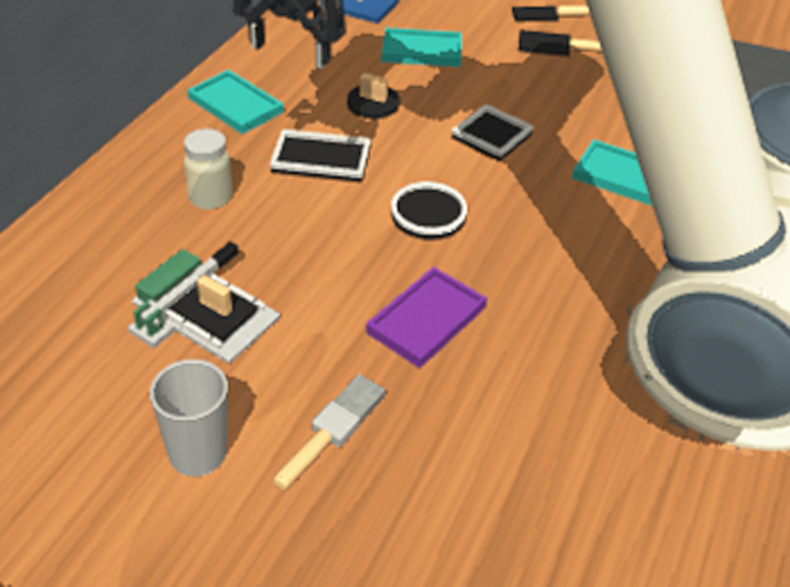

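Scene view: long_mould candidates are the white-rimmed dark tray (scene px 232,249), turquoise trays (230,316), (148,146) and about (100,275), and a purple one (~297,150). Only the tray at (232,249) has a dark graphite floor and an aluminium rim; the others are look-alikes. The fixture is at (349,211), with the stop at +x and the grip towards -y. The round cover is at (173,259) and the round mould at (231,188).

Run:
```python
from h import *
im=cv2.imread('pics/scene.png'); cv2.imwrite('pics/crop.png',cv2.resize(im[205:300,180:300],(760,600),interpolation=cv2.INTER_CUBIC))
for n in ['scene','side']:
    D=np.load(n+'.npz'); im,P=D['im'],D['P']; X,Y,Z=P[...,0],P[...,1],P[...,2]
    hsv=cv2.cvtColor(im,cv2.COLOR_BGR2HSV); S=hsv[...,1]; H=hsv[...,0]
    def near(c,r): return np.hypot(X-c[0],Y-c[1])<r
    def rect(m):
        p=P[m][:,:2].astype(np.float32)*1000; (c,s,a)=cv2.minAreaRect(p); return np.round(c,1),np.round(s,1),round(a,1),len(p)
    print(n,'table z',np.median(Z[near((.55,.1),.05)]))
    print(' longmould',rect(near((.647,-.106),.1)&(Z>.004)&(Z<.025)&(S<120)))
    print(' roundmould',rect(near((.447,-.068),.07)&(Z>.004)&(Z<.025)&(S<120)))
    for nm,c,z in [('rc grip',(.64,-.262),.04),('lc grip',(.61,.245),.046)]:
        m=near(c,.06)&(Z>z)&(H>8)&(H<30)&(S>50); print(nm,rect(m),np.percentile(P[m][:,2],95))
    print(' rc disc',rect(near((.64,-.262),.07)&(Z>.006)&(Z<.02)&(hsv[...,2]<80)))
    g=near((.64,.23),.12)&(H>50)&(H<80)&(S>90)&(Z>.028); print(' green',rect(g))
    g=near((.64,.15),.06)&(Z>.02)&(hsv[...,2]<70);print(' bgrip',rect(g),np.percentile(P[g][:,2],90))
    g=near((.64,.23),.12)&(Z>.036)&(S<60)&(hsv[...,2]>90);print(' bar/rest',rect(g))
    for nm,c in [('jar',(.75,.05)),('beak',(.45,.4))]:
        g=near(c,.15)&(Z>.07)&(Z<.2)&(S<60);print(nm,rect(g))
```

```text
scene table z 0.002839932658983191
 longmould (array([ 637.5, -102.7]), array([138.3,  90.1]), 18.1, 1496)
 roundmould (array([445.7, -65. ]), array([103.8, 105.3]), 52.1, 877)
rc grip (array([ 635.3, -274.2]), array([43.7, 14.2]), 0.8, 94) 0.05498637206422833
lc grip (array([599.6, 240.9]), array([13.3, 44. ]), 78.6, 90) 0.06512140152140952
 rc disc (array([ 636. , -273.3]), array([85.5, 81.9]), 9.9, 598)
 green (array([676.7, 247.9]), array([ 52.6, 131.5]), 4.6, 382)
 bgrip (array([657.1, 176.6]), array([61.6, 60.9]), 2.4, 88) 0.03962377029360235
 bar/rest (array([649.4, 244.5]), array([124.5,  13.3]), 81.5, 66)
jar (array([739.6,  44.4]), array([54.8, 53.9]), 3.4, 390)
beak (array([508. , 420.7]), array([74.8, 80. ]), 56.5, 520)
side table z 0.5522619309285954
 longmould (array([641.3, -99.1]), array([142.6,  93.8]), 17.9, 755)
 roundmould (array([442.2, -62.2]), array([108.2, 109.7]), 33.4, 656)
rc grip (array([ 634.5, -269.3]), array([41.4, 22.9]), 13.5, 59) 0.05436455874308793
lc grip (array([597.8, 246.2]), array([18.3, 43.9]), 81.7, 107) 0.06519850602559492
 rc disc (array([ 633.2, -262.9]), array([81.9, 82.6]), 20.6, 181)
 green (array([675.2, 253.1]), array([ 51.3, 130.2]), 7.2, 299)
 bgrip (array([633.4, 167.4]), array([34.9, 15.7]), 77.3, 62) 0.039334996314755157
 bar/rest (array([649. , 249.3]), array([130.3,  21.6]), 83.3, 82)
jar (array([738.1,  50.8]), array([58.1, 60.4]), 45.5, 304)
beak (array([506.9, 424.7]), array([77.8, 79. ]), 19.5, 779)
```

View pics/crop.png

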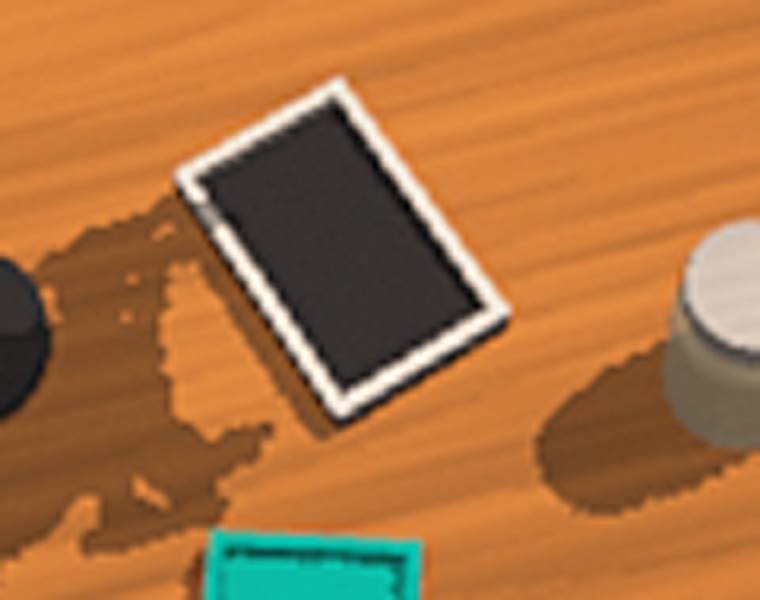

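The crop confirms a graphite-floored, aluminium-rimmed tray at (232,249), so that is the real long_mould. Next I'll compute the move to above the bar grip.

```bash
cat >> h.py <<'E'
def goto(x,y,z,yaw):
    """shift (mm) & twist (deg) in tool axes; yaw (deg) = heading of tool x axis, tool down"""
    s=arm.sense(); M=R.from_quat(s['ee_rot']).as_matrix(); p=np.array(s['tcp_pos'])
    c,q=np.cos(np.radians(yaw)),np.sin(np.radians(yaw))
    T=np.array([[c,q,0],[q,-c,0],[0,0,-1.]]).astype(float)
    print('t',round(s['t'],2),'tcp',np.round(p*1000,1),'yaw',round(np.degrees(np.arctan2(M[1,0],M[0,0])),1),'-> dp',np.round(M.T@(np.array([x,y,z])-p*1000),1),'twist',np.round(np.degrees(R.from_matrix(M.T@T).as_rotvec()),1),'j6',round(s['joints'][5],2))
E
python3 - <<'E'
from h import *
s=arm.sense(); print(np.round(R.from_quat(s['ee_rot']).as_matrix(),3))
i,f,M,p=cam('wrist'); print(p,np.round(M,2),f)
a=np.radians(-8.7);c,q=np.cos(a),np.sin(a)
o=np.array([617.3,240.3])
def fx(x,y): return o+[c*x-q*y,q*x+c*y]
print(fx(32,-74)); g=fx(32,-74)
goto(g[0],g[1],150,81.3); goto(g[0],g[1],150,-98.7)
E
```

```text
[[ 0.  1.  0.]
 [ 1. -0.  0.]
 [ 0.  0. -1.]]
[0.62539134 0.0825656  0.37407462] [[ 1.    0.    0.  ]
 [ 0.   -0.95 -0.32]
 [ 0.    0.32 -0.95]] 265.4763753983848
[637.73850368 162.31110613]
t 0.9 tcp [625.    0.  253.3] yaw 90.0 -> dp [162.3  12.7 103.3] twist [ 0.  -0.   8.7] j6 -0.1
t 0.9 tcp [625.    0.  253.3] yaw 90.0 -> dp [162.3  12.7 103.3] twist [   0.     0.  -171.3] j6 -0.1
```

Request:
{"name": "jog_arm", "arguments": {
  "dp": [
    [40,3,25],
    [80,6,50],
    [120,10,75],
    [162,13,83],
    [162,13,83],
    [162,13,83],
    [162,13,83]
  ],
  "twist": [
    [0,0,4],
    [0,0,8.7],
    [0,0,8.7],
    [0,0,8.7],
    [0,0,8.7],
    [0,0,8.7],
    [0,0,8.7]
  ],
  "gripper": 1
}}

```text
t: 1.48
tcp_pos: [0.6379, 0.1628, 0.17]
ee_rot: [0.758, 0.652, -0.0, -0.0]
wrist_force: [-0.2, -0.6, -0.3]
finger_gap: 1.0
finger_force: 0.0
```

Run:
```python
from h import *
im,d,P=cloud('wrist'); cv2.imwrite('pics/w1.png',im)
for q in ['bar_grip','bar_hinge','long_cover']:
    print(q,[(np.round(r['pixel']).tolist(),round(r['conf'],2),np.round(atz('wrist',r['pixel'],.0295)*1000,1).tolist()) for r in arm.place_of(q,'wrist')[:2]])
X,Y,Z=P[...,0],P[...,1],P[...,2]; hsv=cv2.cvtColor(im,cv2.COLOR_BGR2HSV)
m=(np.hypot(X-.638,Y-.166)<.06)&(Z>.028)&(Z<.05)&(hsv[...,2]<70); print(cv2.minAreaRect(P[m][:,:2].astype(np.float32)*1000),m.sum(),np.median(P[m],0))
goto(637.7,162.3,32.5,81.3)
```

```text
bar_grip [([250.0, 186.0], 0.72, [634.9, 165.4, 29.5])]
bar_hinge [([254.0, 38.0], 0.75, [659.0, 297.3, 29.5])]
long_cover [([224.0, 111.0], 0.73, [621.8, 241.6, 29.5])]
((641.2081298828125, 185.52859497070312), (79.85812377929688, 17.476608276367188), 74.12434387207031) 581 [0.6364076  0.16825608 0.03732448]
t 1.68 tcp [638.3 160.9 170.9] yaw 81.2 -> dp [  1.3  -1.  138.4] twist [ 0.  -0.  -0.1] j6 0.31
```

View pics/w1.png

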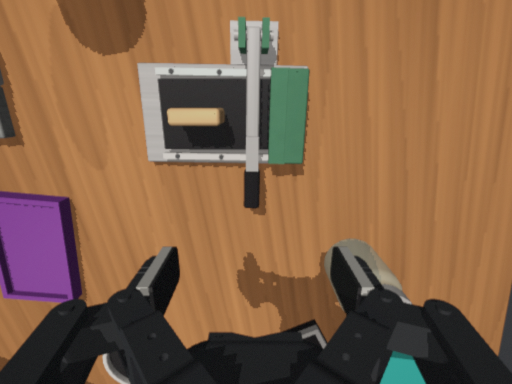

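The wrist view shows the bar grip at (250,186), midway between the fingers, with the fixture square to the hand. I'll descend and grip.

Request:
{"name": "jog_arm", "arguments": {
  "dp": [
    [0,-1,40],
    [1,-1,80],
    [1,-1,115],
    [1,-1,137],
    [1,-1,137],
    [1,-1,137]
  ],
  "twist": [
    [0,0,0],
    [0,0,0],
    [0,0,0],
    [0,0,0],
    [0,0,0],
    [0,0,0]
  ]
}}

```text
t: 2.18
tcp_pos: [0.6371, 0.1623, 0.0333]
ee_rot: [0.759, 0.651, -0.001, -0.0]
wrist_force: [-0.4, -0.9, 0.4]
finger_gap: 0.999
finger_force: 0.0
```

Request:
{"name": "jog_arm", "arguments": {
  "dp": [
    [0,0,0],
    [0,0,0],
    [0,0,0],
    [0,0,0],
    [0,0,0],
    [0,0,0],
    [0,0,0],
    [0,0,0]
  ],
  "twist": [
    [0,0,0],
    [0,0,0],
    [0,0,0],
    [0,0,0],
    [0,0,0],
    [0,0,0],
    [0,0,0],
    [0,0,0]
  ],
  "gripper": -1,
  "force": 30
}}

```text
t: 2.85
tcp_pos: [0.6348, 0.1635, 0.0338]
ee_rot: [0.759, 0.651, -0.002, -0.001]
wrist_force: [-17.1, 3.4, 18.4]
finger_gap: 0.182
finger_force: 33.0
```

Request:
{"name": "jog_arm", "arguments": {
  "dp": [
    [1,-2,-17],
    [4,-2,-34],
    [9,-2,-50],
    [16,-2,-65],
    [25,-2,-80],
    [35,-2,-94],
    [47,-2,-106],
    [60,-2,-116],
    [75,-2,-125],
    [90,-2,-132],
    [107,-2,-138],
    [123,-2,-141],
    [140,-2,-142],
    [155,-2,-141],
    [163,-2,-140],
    [163,-2,-140],
    [163,-2,-140]
  ],
  "twist": [
    [0,0,0],
    [0,0,0],
    [0,0,0],
    [0,0,0],
    [0,0,0],
    [0,0,0],
    [0,0,0],
    [0,0,0],
    [0,0,0],
    [0,0,0],
    [0,0,0],
    [0,0,0],
    [0,0,0],
    [0,0,0],
    [0,0,0],
    [0,0,0],
    [0,0,0]
  ]
}}

```text
t: 4.27
tcp_pos: [0.6614, 0.3253, 0.1742]
ee_rot: [0.759, 0.652, 0.002, 0.001]
wrist_force: [8.3, 1.0, 1.3]
finger_gap: 0.18
finger_force: 31.8
```

Run:
```python
from h import *
im,d,P=cloud('side'); cv2.imwrite('pics/s2.png',cv2.resize(im[160:330,100:330],(780,576)))
goto(640,310,170,81.3)
```

```text
t 4.32 tcp [661.4 325.1 174.2] yaw 81.3 -> dp [-18.2 -18.8   4.1] twist [ 0.2 -0.1  0. ] j6 0.53
```

View pics/s2.png

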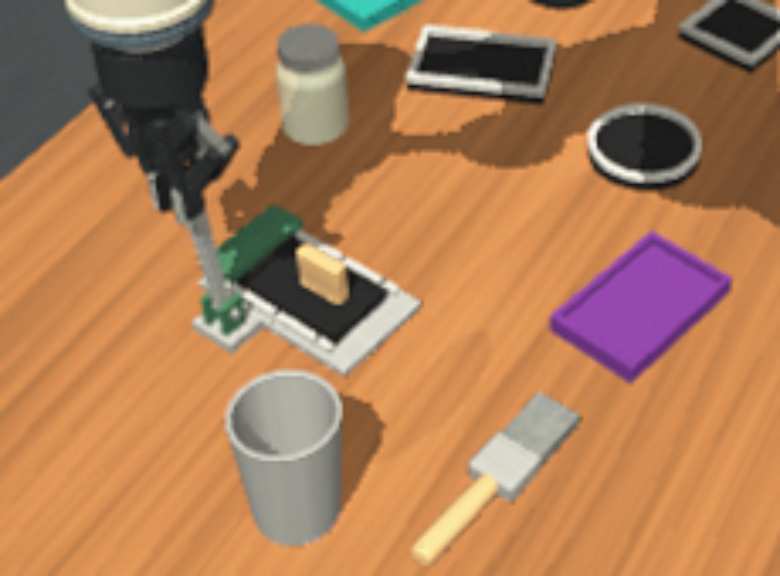

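The bar stands upright at about (205,240) in the crop, and the cover is still on its base. I'll release, rise, and line up on the long cover's handle.

Request:
{"name": "jog_arm", "arguments": {
  "dp": [
    [0,0,0],
    [0,0,0],
    [0,0,-5],
    [0,0,-40],
    [0,0,-75],
    [0,0,-75]
  ],
  "twist": [
    [0,0,0],
    [0,0,0],
    [0,0,0],
    [0,0,0],
    [0,0,0],
    [0,0,0]
  ],
  "gripper": 1
}}

```text
t: 4.82
tcp_pos: [0.6621, 0.3256, 0.2561]
ee_rot: [0.759, 0.651, 0.005, 0.002]
wrist_force: [1.5, 0.2, 0.3]
finger_gap: 0.991
finger_force: 0.0
```

Run:
```python
from h import *
goto(599,243,180,171.3)
```

```text
t 4.82 tcp [662.1 325.6 256.1] yaw 81.3 -> dp [-91.5 -50.5  75.2] twist [  0.6   0.2 -90. ] j6 0.53
```

Request:
{"name": "jog_arm", "arguments": {
  "dp": [
    [-23,-13,0],
    [-46,-25,0],
    [-69,-38,0],
    [-91,-50,0],
    [-91,-50,0],
    [-91,-50,0],
    [-91,-50,20],
    [-91,-50,40],
    [-91,-50,60],
    [-91,-50,75],
    [-91,-50,75],
    [-91,-50,75],
    [-91,-50,75],
    [-91,-50,75],
    [-91,-50,75]
  ],
  "twist": [
    [0,0,-7],
    [0,0,-14],
    [0,0,-21],
    [0,0,-28],
    [0,0,-35],
    [0,0,-42],
    [0,0,-49],
    [0,0,-56],
    [0,0,-63],
    [0,0,-70],
    [0,0,-77],
    [0,0,-84],
    [0.6,0.2,-90],
    [0.6,0.2,-90],
    [0.6,0.2,-90]
  ]
}}

```text
t: 6.07
tcp_pos: [0.5967, 0.2422, 0.1735]
ee_rot: [0.078, 0.997, -0.002, -0.004]
wrist_force: [-0.5, 1.0, -0.4]
finger_gap: 1.001
finger_force: 0.0
```

```bash
cat >> h.py <<'E'
def wood(c,zlo,rad=.05):
    im,d,P=cloud('wrist'); hsv=cv2.cvtColor(im,cv2.COLOR_BGR2HSV)
    m=(np.hypot(P[...,0]-c[0],P[...,1]-c[1])<rad)&(P[...,2]>zlo)&(P[...,2]<zlo+.03)&(hsv[...,0]>8)&(hsv[...,0]<30)&(hsv[...,1]>50)
    r=cv2.minAreaRect(P[m][:,:2].astype(np.float32)*1000); print('wood',np.round(r[0],1),np.round(r[1],1),round(r[2],1),m.sum(),'ztop',np.round(np.percentile(P[m][:,2],90),4)); return im
E
python3 - <<'E'
from h import *
im=wood((.599,.243),.053); cv2.imwrite('pics/w2.png',im)
for q in ['bar_hinge','long_cover','fixture']:
    print(q,[(np.round(r['pixel']).tolist(),round(r['conf'],2),np.round(atz('wrist',r['pixel'],.0295 if 'b'==q[0] else .01)*1000,1).tolist()) for r in arm.place_of(q,'wrist')[:2]])
goto(599,243,52,171.3)
E
```

```text
wood [597.8 243. ] [13.5 43.6] 81.5 669 ztop 0.0627
bar_hinge [([318.0, 235.0], 0.55, [659.6, 302.3, 29.5]), ([416.0, 71.0], 0.34, [508.3, 404.7, 29.5])]
long_cover [([257.0, 196.0], 0.76, [611.4, 242.2, 10.0]), ([319.0, 237.0], 0.53, [672.3, 307.1, 10.0])]
fixture []
t 6.27 tcp [596.6 242.2 173.4] yaw 171.2 -> dp [ -3.3   1.7 121.4] twist [-0.3 -0.5 -0.1] j6 -1.12
```

Request:
{"name": "jog_arm", "arguments": {
  "dp": [
    [-1,1,40],
    [-2,1,80],
    [-2,1,110],
    [-2,1,121],
    [-2,1,121],
    [-2,1,121]
  ],
  "twist": [
    [0,0,0],
    [-0.3,-0.5,0],
    [-0.3,-0.5,0],
    [-0.3,-0.5,0],
    [-0.3,-0.5,0],
    [-0.3,-0.5,0]
  ]
}}

```text
t: 6.77
tcp_pos: [0.5981, 0.2426, 0.0531]
ee_rot: [0.076, 0.997, 0.0, 0.0]
wrist_force: [0.7, -0.1, -0.3]
finger_gap: 0.998
finger_force: 0.0
```

Request:
{"name": "jog_arm", "arguments": {
  "dp": [
    [0,0,0],
    [0,0,0],
    [0,0,0],
    [0,0,0],
    [0,0,0],
    [0,0,0],
    [0,0,0],
    [0,0,0]
  ],
  "twist": [
    [0,0,0],
    [0,0,0],
    [0,0,0],
    [0,0,0],
    [0,0,0],
    [0,0,0],
    [0,0,0],
    [0,0,0]
  ],
  "gripper": -1,
  "force": 80
}}

```text
t: 7.43
tcp_pos: [0.5978, 0.2425, 0.0528]
ee_rot: [0.076, 0.997, 0.0, 0.0]
wrist_force: [-1.1, -0.5, 6.0]
finger_gap: 0.152
finger_force: 78.6
```

Request:
{"name": "jog_arm", "arguments": {
  "dp": [
    [4,0,0],
    [8,0,0],
    [12,0,0],
    [16,0,0],
    [20,0,0],
    [24,0,0],
    [28,0,0],
    [30,0,0],
    [30,0,0],
    [30,0,0]
  ],
  "twist": [
    [0,0,0],
    [0,0,0],
    [0,0,0],
    [0,0,0],
    [0,0,0],
    [0,0,0],
    [0,0,0],
    [0,0,0],
    [0,0,0],
    [0,0,0]
  ]
}}

```text
t: 8.27
tcp_pos: [0.5679, 0.2474, 0.0528]
ee_rot: [0.076, 0.997, 0.001, 0.0]
wrist_force: [0.7, 1.7, 7.7]
finger_gap: 0.151
finger_force: 79.1
```

Run:
```python
from h import *
s=arm.sense(); print(s['wrist_force'],s['finger_gap'])
im,d,P=cloud('side'); hsv=cv2.cvtColor(im,cv2.COLOR_BGR2HSV)
print([(np.round(r['pixel']).tolist(),round(r['conf'],2),np.round(atz('side',r['pixel'],.01)*1000,1).tolist()) for r in arm.place_of('long_cover','side')[:2]])
goto(621.9,-106.6,200,198)
```

```text
[0.7053299  1.70922182 7.68534021] 0.15127357923939813
[([201.0, 250.0], 0.92, [584.5, 239.7, 10.0])]
t 8.37 tcp [567.9 247.4  52.8] yaw 171.3 -> dp [-106.9 -341.6 -147.6] twist [  0.1   0.  -26.7] j6 -1.11
```

Request:
{"name": "jog_arm", "arguments": {
  "dp": [
    [0,0,-8],
    [0,0,-22],
    [0,0,-45],
    [0,0,-70],
    [0,0,-95],
    [0,0,-115],
    [-5,-16,-125],
    [-14,-45,-125],
    [-24,-78,-125],
    [-35,-112,-125],
    [-46,-146,-125],
    [-57,-180,-125],
    [-68,-214,-125],
    [-78,-248,-125],
    [-88,-282,-125],
    [-98,-312,-120],
    [-104,-332,-115],
    [-107,-341,-110],
    [-107,-341,-110],
    [-107,-341,-110]
  ],
  "twist": [
    [0,0,0],
    [0,0,0],
    [0,0,0],
    [0,0,0],
    [0,0,0],
    [0,0,0],
    [0,0,-2],
    [0,0,-5],
    [0,0,-8],
    [0,0,-11],
    [0,0,-14],
    [0,0,-17],
    [0,0,-20],
    [0,0,-23],
    [0,0,-25],
    [0,0,-26.7],
    [0,0,-26.7],
    [0,0,-26.7],
    [0,0,-26.7],
    [0,0,-26.7]
  ]
}}

```text
t: 10.03
tcp_pos: [0.6215, -0.1058, 0.1616]
ee_rot: [-0.156, 0.988, 0.001, -0.001]
wrist_force: [0.1, -0.3, -2.0]
finger_gap: 0.15
finger_force: 78.2
```

Run:
```python
from h import *
im,d,P=cloud('wrist'); cv2.imwrite('pics/w3.png',im); np.savez('w3.npz',im=im,P=P)
s=arm.sense(); print(s['wrist_force'])
goto(621.9,-106.6,70,198)
hsv=cv2.cvtColor(im,cv2.COLOR_BGR2HSV)
m=(P[...,2]>.004)&(P[...,2]<.03)&(hsv[...,1]<110)&(np.hypot(P[...,0]-.639,P[...,1]+.101)<.1)
print('mould part',cv2.minAreaRect(P[m][:,:2].astype(np.float32)*1000),m.sum())
```

```text
[-0.31302439  0.12722667 -2.84227481]
t 10.08 tcp [ 621.7 -105.2  161.9] yaw -162.0 -> dp [ 0.2 -1.5 91.9] twist [ 0.1 -0.   0. ] j6 -2.15
mould part ((593.1483154296875, -118.90933990478516), (40.74443054199219, 85.8792953491211), 18.29633140563965) 3388
```

View pics/w3.png

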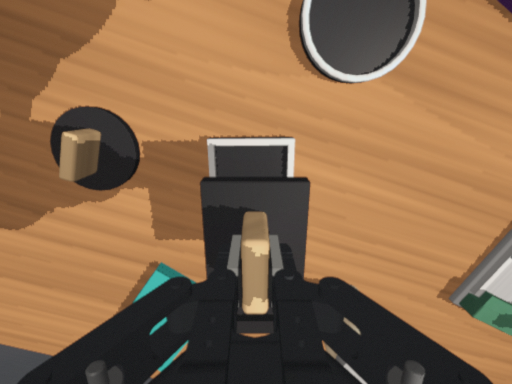

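The wrist view shows the cover plate's edge at row 180 between (202) and (310), and the mould end behind it at row 140, (208)–(295), parallel. I'll measure both precisely in this same picture.

Run:
```python
from h import *
D=np.load('w3.npz'); im,P=D['im'],D['P']; X,Y,Z=P[...,0]*1000,P[...,1]*1000,P[...,2]*1000
hsv=cv2.cvtColor(im,cv2.COLOR_BGR2HSV)
m=(Z>122)&(Z<140)&(hsv[...,2]<90); m[300:]=0; m[:150]=0; m[:,:190]=0;m[:,325:]=0
m2=(Z>4)&(Z<30)&(hsv[...,1]<110)&(np.hypot(X-639,Y+101)<100)
for nm,mm,L in (('cover',m,58),('mould',m2,68)):
    for a in (17,18,19):
        u=np.array([np.cos(np.radians(a)),np.sin(np.radians(a))]); v=np.array([-u[1],u[0]])
        q=np.stack([X[mm],Y[mm]],1); s,t=q@u,q@v
        lo=np.percentile(s,.3); b,c=np.percentile(t,[.5,99.5]); print(nm,a,'cen',np.round(u*(lo+L)+v*(b+c)/2,1),'width',round(c-b,1),mm.sum())
    print(cv2.minAreaRect(np.stack([X[mm],Y[mm]],1).astype(np.float32)),'zmed',np.median(Z[mm]))
s=arm.sense(); print(s['tcp_pos'])
```

```text
cover 17 cen [ 638.7 -100.6] width 64.8 6629
cover 18 cen [ 638.8 -100.1] width 64.5 6629
cover 19 cen [638.3 -99.7] width 64.6 6629
((616.2628784179688, -107.47079467773438), (69.01921844482422, 65.42232513427734), 18.1645450592041) zmed 130.93055282960412
mould 17 cen [ 638.1 -105.3] width 85.0 3388
mould 18 cen [ 638.4 -104.3] width 85.1 3388
mould 19 cen [ 638.  -103.5] width 85.1 3388
((593.1482543945312, -118.90931701660156), (40.74443817138672, 85.87933349609375), 18.296327590942383) zmed 10.473609620289675
[ 0.62167766 -0.10521949  0.16192673]
```

Run:
```python
from h import *
goto(621.2,-108.8,77,198.2)
```

```text
t 10.08 tcp [ 621.7 -105.2  161.9] yaw -162.0 -> dp [ 1.5 -3.4 84.9] twist [ 0.1 -0.  -0.2] j6 -2.15
```

Request:
{"name": "jog_arm", "arguments": {
  "dp": [
    [1,-2,20],
    [1.5,-3.5,45],
    [1.5,-3.5,65],
    [1.5,-3.5,80],
    [1.5,-3.5,85],
    [1.5,-3.5,85],
    [1.5,-3.5,85]
  ],
  "twist": [
    [0,0,0],
    [0,0,0],
    [0,0,0],
    [0,0,0],
    [0,0,0],
    [0,0,0],
    [0,0,0]
  ]
}}

```text
t: 10.67
tcp_pos: [0.6221, -0.1093, 0.0778]
ee_rot: [-0.157, 0.988, 0.0, 0.0]
wrist_force: [0.4, -0.5, -2.0]
finger_gap: 0.15
finger_force: 78.3
```

Run:
```python
from h import *
im,d,P=cloud('wrist'); cv2.imwrite('pics/w4.png',im[100:384,130:400])
X,Y,Z=P[...,0]*1000,P[...,1]*1000,P[...,2]*1000; hsv=cv2.cvtColor(im,cv2.COLOR_BGR2HSV)
m=(Z>38)&(Z<54)&(hsv[...,2]<90); m[300:]=0; m[:120]=0; m[:,:170]=0;m[:,345:]=0
m2=(Z>4)&(Z<30)&(hsv[...,1]<110)&(np.hypot(X-639,Y+101)<100)
for nm,mm,L in (('cover',m,58),('mould',m2,68)):
    a=18.2;u=np.array([np.cos(np.radians(a)),np.sin(np.radians(a))]); v=np.array([-u[1],u[0]])
    q=np.stack([X[mm],Y[mm]],1); s,t=q@u,q@v
    lo=np.percentile(s,.3); b,c=np.percentile(t,[.5,99.5]); print(nm,a,'s',round(lo+L,1),'t',round((b+c)/2,1),'width',round(c-b,1),mm.sum())
    print(cv2.minAreaRect(np.stack([X[mm],Y[mm]],1).astype(np.float32)),'zmed',np.median(Z[mm]))
im,d,P=cloud('scene'); cv2.imwrite('pics/s4.png',cv2.resize(im[200:300,180:300],(720,600),interpolation=cv2.INTER_CUBIC))
goto(621.2,-108.8,53,198.2)
```

```text
cover 18.2 s 575.2 t -298.1 width 64.4 6649
((616.7281494140625, -111.06910705566406), (68.58734130859375, 65.21532440185547), 18.152999877929688) zmed 47.03167361384183
mould 18.2 s 574.0 t -298.1 width 85.8 4330
((622.5025024414062, -109.19562530517578), (103.07282257080078, 86.30927276611328), 18.142044067382812) zmed 17.40035899066078
t 10.77 tcp [ 622.5 -109.8   78.3] yaw -162.0 -> dp [ 1.   1.3 25.3] twist [-0.   0.1 -0.2] j6 -2.16
```

View pics/s4.png

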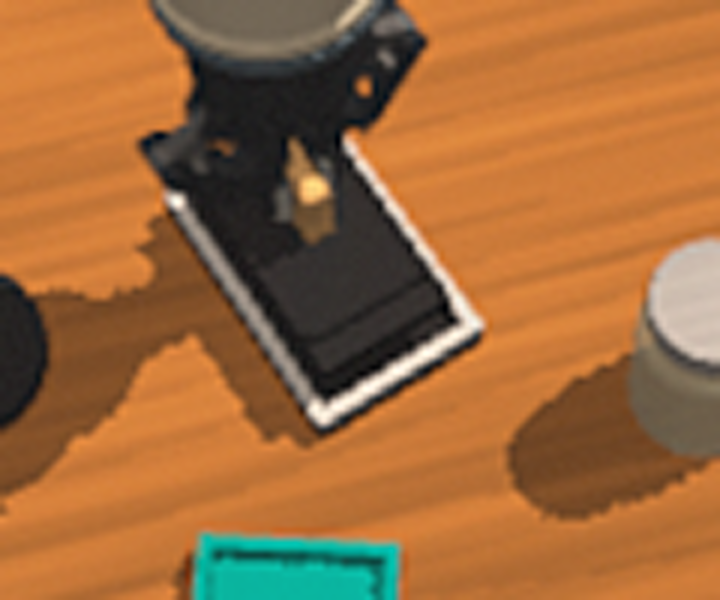

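The scene crop shows the cover hovering inside the mould's rim, parallel to it and 1 mm off along its length. I'll lower it.

Request:
{"name": "jog_arm", "arguments": {
  "dp": [
    [1,0,5],
    [1,0,10],
    [1,0,14],
    [1,0,18],
    [1,0,21],
    [1,0,23],
    [1,0,24],
    [1,0,25],
    [1,0,25]
  ],
  "twist": [
    [0,0,0],
    [0,0,0],
    [0,0,0],
    [0,0,0],
    [0,0,0],
    [0,0,0],
    [0,0,0],
    [0,0,0],
    [0,0,0]
  ]
}}

```text
t: 11.52
tcp_pos: [0.6206, -0.1103, 0.0527]
ee_rot: [-0.156, 0.988, 0.0, -0.0]
wrist_force: [-6.1, 2.2, 13.1]
finger_gap: 0.149
finger_force: 80.3
```

Request:
{"name": "jog_arm", "arguments": {
  "dp": [
    [0,0,0],
    [0,0,0],
    [0,0,0],
    [0,0,-2],
    [0,0,-10],
    [0,0,-40],
    [0,0,-75],
    [0,0,-110],
    [0,0,-110],
    [0,0,-110]
  ],
  "twist": [
    [0,0,0],
    [0,0,0],
    [0,0,0],
    [0,0,0],
    [0,0,0],
    [0,0,0],
    [0,0,0],
    [0,0,0],
    [0,0,0],
    [0,0,0]
  ],
  "gripper": 1
}}

```text
t: 12.35
tcp_pos: [0.6221, -0.1107, 0.1649]
ee_rot: [-0.156, 0.988, -0.001, 0.002]
wrist_force: [-1.2, -0.2, -0.3]
finger_gap: 1.001
finger_force: 0.0
```

Run:
```python
from h import *
im=wood((.621,-.110),.053); cv2.imwrite('pics/w5.png',im)
im,d,P=cloud('scene'); cv2.imwrite('pics/s5.png',cv2.resize(im[200:300,180:300],(720,600),interpolation=cv2.INTER_CUBIC))
for yw in (5,185): goto(635,-270,170,yw)
```

```text
wood [ 620.6 -110.6] [43.4 13.6] 18.5 724 ztop 0.0628
t 12.45 tcp [ 620.6 -110.4  162. ] yaw -162.0 -> dp [  35.6 -156.3   -8.1] twist [ 0.00e+00  1.00e-01 -1.67e+02] j6 -2.16
t 12.45 tcp [ 620.6 -110.4  162. ] yaw -162.0 -> dp [  35.6 -156.3   -8.1] twist [ 0.1 -0.  13. ] j6 -2.16
```

View pics/w5.png

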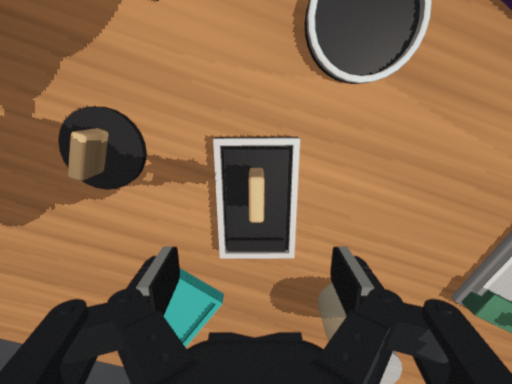

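The long cover is seated in its tray at (257,200), level, with its handle top at the same height as it had on the base plate. Now for the round cover, at (102,147).

Request:
{"name": "jog_arm", "arguments": {
  "dp": [
    [9,-38,-8],
    [18,-76,-8],
    [27,-114,-8],
    [35,-152,-8],
    [36,-156,-8],
    [36,-156,-8],
    [36,-156,-8]
  ],
  "twist": [
    [0,0,6],
    [0,0,13],
    [0,0,13],
    [0,0,13],
    [0,0,13],
    [0,0,13],
    [0,0,13]
  ]
}}

```text
t: 13.03
tcp_pos: [0.6341, -0.2695, 0.1685]
ee_rot: [-0.043, 0.999, 0.001, -0.001]
wrist_force: [0.4, 0.6, -0.2]
finger_gap: 1.005
finger_force: 0.0
```

Run:
```python
from h import *
im=wood((.635,-.270),.043); cv2.imwrite('pics/w6.png',im)
goto(635,-270,44,185)
```

```text
wood [ 634.5 -274. ] [43.2 14. ] 1.5 645 ztop 0.0527
t 13.08 tcp [ 634.3 -268.7  168.8] yaw -175.0 -> dp [ -0.8  -1.6 124.8] twist [ 0.1 -0.1  0. ] j6 -2.15
```

Request:
{"name": "jog_arm", "arguments": {
  "dp": [
    [0,-3,40],
    [0,-5,80],
    [0,-5,115],
    [0,-5,126],
    [0,-5,126],
    [0,-5,126]
  ],
  "twist": [
    [0,0,3.5],
    [0,0,3.5],
    [0,0,3.5],
    [0,0,3.5],
    [0,0,3.5],
    [0,0,3.5]
  ]
}}

```text
t: 13.58
tcp_pos: [0.6358, -0.274, 0.0448]
ee_rot: [-0.014, 1.0, 0.0, 0.0]
wrist_force: [-0.3, -0.6, 0.9]
finger_gap: 1.005
finger_force: 0.0
```

Request:
{"name": "jog_arm", "arguments": {
  "dp": [
    [0,0,0],
    [0,0,0],
    [0,0,0],
    [0,0,0],
    [0,0,0],
    [0,0,0],
    [0,0,0],
    [0,0,0]
  ],
  "twist": [
    [0,0,0],
    [0,0,0],
    [0,0,0],
    [0,0,0],
    [0,0,0],
    [0,0,0],
    [0,0,0],
    [0,0,0]
  ],
  "gripper": -1,
  "force": 80
}}

```text
t: 14.25
tcp_pos: [0.6355, -0.275, 0.0445]
ee_rot: [-0.013, 1.0, 0.0, 0.0]
wrist_force: [-1.5, 1.4, 7.7]
finger_gap: 0.151
finger_force: 79.3
```

Run:
```python
from h import *
goto(444,-64,140,181.5)
goto(444,-64,140,198)
```

```text
t 14.25 tcp [ 635.5 -275.    44.5] yaw -178.5 -> dp [185.9 216.  -95.6] twist [ 0.  0. -0.] j6 -2.09
t 14.25 tcp [ 635.5 -275.    44.5] yaw -178.5 -> dp [185.9 216.  -95.6] twist [  0.    0.  -16.5] j6 -2.09
```

Request:
{"name": "jog_arm", "arguments": {
  "dp": [
    [0,0,-10],
    [0,0,-30],
    [0,0,-55],
    [5,15,-80],
    [15,40,-95],
    [27,70,-95],
    [40,100,-95],
    [53,130,-95],
    [66,160,-95],
    [78,190,-95],
    [86,208,-95],
    [90,214,-95],
    [90,214,-95],
    [90,214,-95],
    [90,214,-95]
  ],
  "twist": [
    [0,0,0],
    [0,0,0],
    [0,0,0],
    [0,0,0],
    [0,0,0],
    [0,0,0],
    [0,0,0],
    [0,0,0],
    [0,0,0],
    [0,0,0],
    [0,0,0],
    [0,0,0],
    [0,0,0],
    [0,0,0],
    [0,0,0]
  ]
}}

```text
t: 15.5
tcp_pos: [0.5406, -0.0643, 0.1393]
ee_rot: [-0.013, 1.0, 0.0, 0.0]
wrist_force: [-0.1, -0.3, -1.2]
finger_gap: 0.153
finger_force: 78.1
```

Run:
```python
from h import *
from scipy.optimize import least_squares
s=arm.sense(); print(s['tcp_pos'])
im,d,P=cloud('wrist'); cv2.imwrite('pics/w7.png',im)
X,Y,Z=P[...,0]*1000,P[...,1]*1000,P[...,2]*1000; hsv=cv2.cvtColor(im,cv2.COLOR_BGR2HSV)
def circ(m,r):
    m=m.astype(np.uint8); k=max(cv2.findContours(m,cv2.RETR_EXTERNAL,cv2.CHAIN_APPROX_NONE)[0],key=len)[:,0]
    x,y=X[k[:,1],k[:,0]],Y[k[:,1],k[:,0]]
    f=least_squares(lambda p:np.hypot(x-p[0],y-p[1])-p[2],[x.mean(),y.mean(),r],loss='soft_l1'); return np.round(f.x,1),len(k)
m=(Z>12)&(Z<26)&(hsv[...,1]<110)&(np.hypot(X-444,Y+64)<70); print('mould',circ(m,53))
zb=s['tcp_pos'][2]*1000-44.5; m=(Z>zb+7)&(Z<zb+18)&(hsv[...,2]<90); m[300:]=0; print('cover',circ(m,43),m.sum())
goto(444,-64,140,181.5)
```

```text
[ 0.54056086 -0.06434512  0.13926099]
mould (array([444.6, -64.9,  52.1]), 364)
cover (array([537.9, -64.4,  40.2]), 437) 7704
t 15.55 tcp [540.5 -64.4 139.2] yaw -178.6 -> dp [96.5  2.8 -0.9] twist [ 0.   0.  -0.1] j6 -1.83
```

View pics/w7.png

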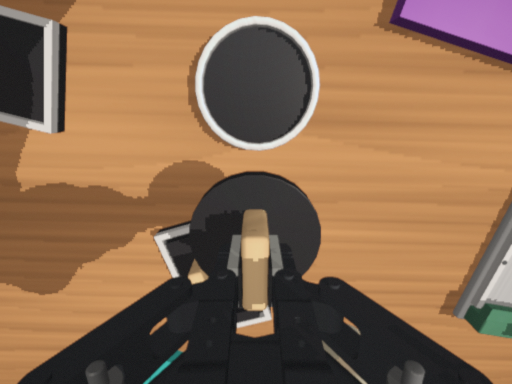

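The wrist view shows the round mould at (258,83), with the round cover hanging level at (256,230). I'll move over and hover.

Request:
{"name": "jog_arm", "arguments": {
  "dp": [
    [15,0,0],
    [40,1,5],
    [65,1,15],
    [85,2,30],
    [94,2,45],
    [95,2,60],
    [95,2,65],
    [95,2,65],
    [95,2,65]
  ],
  "twist": [
    [0,0,0],
    [0,0,0],
    [0,0,0],
    [0,0,0],
    [0,0,0],
    [0,0,0],
    [0,0,0],
    [0,0,0],
    [0,0,0]
  ]
}}

```text
t: 16.3
tcp_pos: [0.4455, -0.0643, 0.0742]
ee_rot: [-0.013, 1.0, 0.0, 0.0]
wrist_force: [0.7, 0.5, -0.9]
finger_gap: 0.148
finger_force: 78.1
```

Run:
```python
from h import *
from scipy.optimize import least_squares
s=arm.sense()
im,d,P=cloud('wrist')
X,Y,Z=P[...,0]*1000,P[...,1]*1000,P[...,2]*1000; hsv=cv2.cvtColor(im,cv2.COLOR_BGR2HSV)
zb=s['tcp_pos'][2]*1000-44.5; print('zb',zb)
def edge(m,r):   # first masked pixel from the top in each column = far arc
    cs=[c for c in range(150,362) if m[:290,c].any()]; k=np.array([(c,np.argmax(m[:290,c])) for c in cs]); k=k[6:-6]
    x,y=X[k[:,1],k[:,0]],Y[k[:,1],k[:,0]]
    f=least_squares(lambda p:np.hypot(x-p[0],y-p[1])-r,[446,-65],loss='soft_l1'); return np.round(f.x,1),round(np.abs(f.fun).mean(),2),len(k)
print('cover',edge((Z>zb+8)&(Z<zb+17)&(hsv[...,2]<90),43)); print('mould',edge((Z>12)&(Z<24)&(hsv[...,1]<110)&(hsv[...,2]>120)&(np.hypot(X-444,Y+64)<70),53))
goto(445.6,-64.9,54.5,181.5)
```

```text
zb 29.66486421013363
cover (array([445.5, -64.1]), np.float64(0.15), 118)
mould (array([445. , -64.8]), np.float64(0.15), 132)
t 16.35 tcp [445.6 -64.2  74.5] yaw -178.5 -> dp [ 0.  -0.7 20. ] twist [ 0.   0.1 -0. ] j6 -1.87
```

Request:
{"name": "jog_arm", "arguments": {
  "dp": [
    [0,0,5],
    [0.5,-0.7,10],
    [0.5,-0.7,14],
    [0.5,-0.7,17],
    [0.5,-0.7,19],
    [0.5,-0.7,20],
    [0.5,-0.7,20.5],
    [0.5,-0.7,20.5]
  ],
  "twist": [
    [0,0,0],
    [0,0,0],
    [0,0,0],
    [0,0,0],
    [0,0,0],
    [0,0,0],
    [0,0,0],
    [0,0,0]
  ]
}}

```text
t: 17.02
tcp_pos: [0.4441, -0.0644, 0.0544]
ee_rot: [-0.013, 1.0, 0.0, 0.0]
wrist_force: [-6.6, 1.0, 31.8]
finger_gap: 0.149
finger_force: 83.2
```

Request:
{"name": "jog_arm", "arguments": {
  "dp": [
    [0,0,-0.5],
    [0,0,-0.5],
    [0,0,-0.5]
  ],
  "twist": [
    [0,0,0],
    [0,0,0],
    [0,0,0]
  ]
}}

```text
t: 17.27
tcp_pos: [0.4441, -0.0644, 0.0544]
ee_rot: [-0.013, 1.0, 0.0, 0.0]
wrist_force: [-3.2, 0.3, 16.9]
finger_gap: 0.152
finger_force: 81.0
```

Request:
{"name": "jog_arm", "arguments": {
  "dp": [
    [0,0,0],
    [0,0,0],
    [0,0,0],
    [0,0,-2],
    [0,0,-10],
    [0,0,-40],
    [0,0,-75],
    [0,0,-110],
    [0,0,-110],
    [0,0,-110]
  ],
  "twist": [
    [0,0,0],
    [0,0,0],
    [0,0,0],
    [0,0,0],
    [0,0,0],
    [0,0,0],
    [0,0,0],
    [0,0,0],
    [0,0,0],
    [0,0,0]
  ],
  "gripper": 1
}}

```text
t: 18.1
tcp_pos: [0.4452, -0.0648, 0.1662]
ee_rot: [-0.013, 1.0, -0.0, 0.002]
wrist_force: [-0.4, -0.1, -0.1]
finger_gap: 1.002
finger_force: 0.0
```

Run:
```python
from h import *
im=wood((.4445,-.0645),.053); a=im
b,d,P=cloud('scene')
cv2.imwrite('pics/fin.png',np.hstack([cv2.resize(a,(400,300)),cv2.resize(b[140:320,120:360],(400,300))]))
print(arm.sense()['t'],arm.sense()['wrist_force'])
```

```text
wood [443.3 -64.5] [43.4 13.1] 1.9 697 ztop 0.0628
18.2 [-0.1864536   0.41613023 -0.07070655]
```

View pics/fin.png

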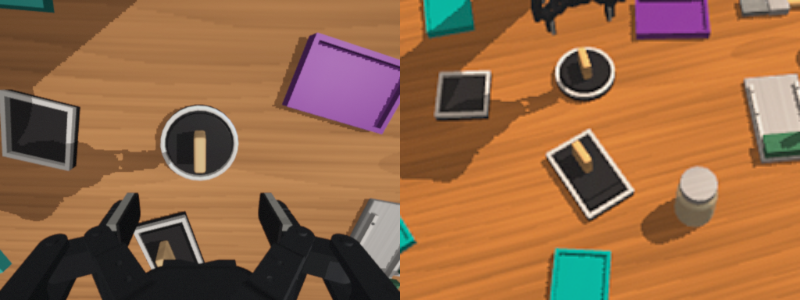

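Both covers sit inside their rims: the round one at (199,143) on the left, the long one at (590,172) on the right. Their handle tops are at the seated height and the arm is clear, so I'll hand in.

```bash
python3 -c "
from workcell import arm
print(arm.sign_off())"
```

```text
the job is handed in; nothing more can be done
None
```

I handed the job in at about 18 s: the last pictures show both covers seated in their own moulds and the arm clear; the hand-in gave no verdict.

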